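# Sort modules by tag and hold the recessed reset button with a stylus

### The job

Put the module with the green tag into the green pass nest and the one with the red tag into the red reject nest, both seated flat with the button hole facing up. Then take the yellow stylus from its stand, reach it through the round hole in the top of the green-tagged module and push the recessed orange button fully down. Finish while still gripping the stylus and holding that button down; never press the red-tagged module's button, and leave the other things on the bench where they are.

Things in the scene. Friction and masses are not known exactly. Their poses are not given: they have to be found in the camera images.
- green_module: the good module: grey plastic housing 64 (x) x 44 (y) x 46 mm high, about 0.15 kg, green tag on one half of its top and on its -x end. Origin: centre of its underside; z up. It is gripped across its 44 mm width (y). It starts loose on the bench, long side roughly along the world x axis (within about 15 degrees), and may go into a nest either end first.
- red_module: the failed module: the same housing with a red tag. Same origin and axes.
- green_module_hole (a point): centre of the mouth of the hole in the top of the green-tagged module, 16 mm from the module's centre along its +x, 46 mm above its underside. Straight round bore, 14 mm across; the orange button's top lies 18 mm below the mouth. Turns with the module.
- red_module_hole (a point): the same point of the red-tagged module, whose button is to be left alone.
- green_module_button (a joint): travel of the orange button in the green-tagged module: 0 = up, 0.005 m = fully down; sprung, starts to yield at 1 N and needs about 3.5 N to be fully down, springs back when released.
- red_module_button (a joint): the same for the red-tagged module.
- pass_nest: green open-topped nest fixed to the bench, 80 (x) x 60 (y) mm outside, 14 mm high, walls and floor 4 mm thick (pocket 72 x 52 mm, 10 mm deep; a 10 mm fixing lug at each x end). Origin: centre of its underside on the bench; the module's long side goes along the nest's x. A seated module's underside is 4 mm above the bench.
- reject_nest: the same nest in red, for the red-tagged module.
- stand: fixed aluminium block 36 x 36 x 60 mm high with an upright 11 mm hole, 56 mm deep, in the middle of its top; the stylus stands in it. Origin: centre of its underside.
- stylus: hand stylus, 103 mm long, 0.04 kg, standing upright in the stand with its collar resting on the stand's top. Origin: its tip; z runs up along it to the handle. Steel shaft 5 mm across and 52 mm long, black collar 24 mm across from 52 to 58 mm above the tip, yellow cylindrical handle 16 mm across from 58 to 103 mm. Gripped by the handle from above, with the finger tips just above the collar.
- stylus_grip (a point): middle of the yellow handle, on the axis, 80 mm above the tip.
- press_jig: obstacle: fixed wooden gluing jig, base 200 (x) x 260 (y) x 16 mm, with a block and stops up to 75 mm high on it and, 30 mm along x and -110 mm along y from its centre, a steel clamp with an upright red lever handle that reaches 220 mm above the bench. Carry things round its front or above it. Origin: centre of its underside.
- stack_corner (a point): obstacle: the corner, nearest the work, of a tall fixed stack of boards and teal blocks at the right end of the bench; the stack lies beyond this point in x and to its right (-y) and is about 0.42 m high. Other fixed things: a blue vice at the front left, 115 mm high, and high piles of teal blocks along the back.
- pack_tape: bystander: roll of brown tape lying flat, 104 mm across, 48 high. Origin under its centre.
- driver_red: bystander: red screwdriver lying on the bench at the front, 189 mm long, 27 high.
- marker_black: bystander: felt marker lying near the front edge, 137 mm long.
- pad_cup: bystander: white cup, 69 mm across, 60 high.
- string_spool: bystander: spool of white string, 60 mm across, 60 high.
- glue_bottle: bystander: white bottle with blue label, 43 mm across, 126 high, at the back left.
- tape_measure: bystander: yellow tape measure, 40 x 76 x 68 mm, on the right.
Not all that is in view belongs to the job. Leave any pink, purple or turquoise look-alike of the stylus alone.

How it is judged:
On the way, in this order (a step that is already met when the one before it is completed fails the run):
1. both modules seated in their own nests, let go (x of green_module in the frame of pass_nest between -0.007 and 0.007 m and y of green_module in the frame of pass_nest between -0.007 and 0.007 m and z of green_module in the frame of pass_nest below 0.0065 m and angle between each of green_module, red_module's own z axis and vertical below 0.08 rad and angle between the x axis of green_module and the x axis of pass_nest, either way round below 0.25 rad and x of red_module in the frame of reject_nest between -0.007 and 0.007 m and y of red_module in the frame of reject_nest between -0.007 and 0.007 m and z of red_module in the frame of reject_nest below 0.0065 m and angle between the x axis of red_module and the x axis of reject_nest, either way round below 0.25 rad and contact force between each of green_module, red_module and the fingers below 0.2 N), for 0.2 s.
2. the stylus lifted clear of its stand in the gripper (height (world z) of stylus above 0.062 m and contact force between stylus and the fingers above 1 N and contact force between stylus and stand below 0.1 N), for 0.1 s.
At the end, for the whole second after the job is handed in: Each module flat in its own nest (within 7 mm, 0.25 rad, 2.5 mm of the floor), untouched by the fingers; the gripped stylus, within 0.35 rad of upright, stands in the green-tagged module's hole pressing with over 1.5 N, the button over 3.5 mm down (all of step 1 and value of joint green_module_button above 0.0035 m and z of stylus in the frame of green_module_hole below -0.017 m and horizontal distance between stylus and green_module_hole below 0.008 m and contact force between stylus and green_module above 1.5 N and contact force between stylus and the fingers above 1 N and angle between stylus's own z axis and vertical below 0.35 rad); the arm keeps its last pose, push and grip.
It fails at once if the red-tagged module's button is pressed (value of joint red_module_button above 0.0025 m).
It fails at once if another thing on the bench is moved by more than 30 mm (distance of any of pack_tape, driver_red, marker_black, pad_cup, string_spool, glue_bottle, tape_measure from where it was at the start of the episode above 0.03 m).
It also fails if it takes over 72 s, if anything falls off the work surface, if the arm or the gripper's body presses on something with over 40 N, if the wrist force passes 120 N, or if a joint passes its speed limit or range.

### The arm

A 6-joint arm with a two-finger parallel gripper is mounted at the origin on a cart in front of the work surface, level with it; the furniture and walls round the work are solid. World frame = base frame: x ahead of the robot, y to its left, z up, the work surface at z = 0. Lengths are in m, angles in rad, forces in N, time in s.
With the tool pointing down it reaches from about 0.375 to 0.9 m from the base axis. Payload 3.1 kg.
Tool frame: the origin (TCP) lies between the finger pads; the fingertips stand 22 mm ahead of it and the grasp point (between the pads) lies 3 mm ahead of it; z points along the fingers, y is the line along which they close (so a half turn about z gives the same grasp; the last joint's range is limited). The gripper opens to 87 mm and grips with 3 to 60 N. Pads are 19 mm wide; open, the fingers measure 117 mm over their backs; the gripper's body (75 mm by 190 mm) begins 51 mm behind the grasp point.
Start: joints at [-1.456, 0.527, 1.433, -0, 1.181, -0.178], TCP at [0.181, -0.598, 0.245] pointing down, gripper open.
Joint ranges: [-3.08, 3.08], [-0.75, 2.2], [0.22, 2.44], [-1.43, 4.57], [0, 2.65], [-2.85, 2.85]. Speed limits (rad/s): [2.79, 2.79, 3.14, 3.14, 3.14, 3.14].

### API

Orientations are given as a unit quaternion [x, y, z, w].
In Python, from rig import robot gives the robot as it stands.
- The arm moves only by the tool move_arm, never from a script. Its argument "series" is text: rows parted by semicolons, each of 6 numbers parted by spaces: the shift along the tool's x, y, z in mm, then the turn, a rotation vector about the tool's x, y, z in degrees. In form: dx dy dz ax ay az; .... A call has 1 to 8 rows; each row is the pose to reach, as a shift and turn from the pose commanded when the call began, along the tool's axes at that moment; what a row does not reach only later rows make up. A row lasts 1/12 s, in which the tool goes at most 41.7 mm and 7.16 degrees, less where a joint would pass 70% of its speed; a pose out of reach is approached as far as the arm can. A call with a gripper value outside its range is refused whole. "jaw" is the opening, from 0 (shut) to 1 (fully open), set as the call begins (left out, the last holds). The fingers move at their own pace and stop on an object; "newtons" is the grip in N (left out, the last holds). Time passes only in rows, so rows that repeat a pose let the fingers close. It gives the time, the measured TCP pose, the force, the opening and the grip force at its end, in the units of the state.
- robot.get_obs(): the state, without advancing time (a new reading comes with each control period).
- robot.camera(name): name is "side" or "top" or "wrist"; returns a dict with "img" (384x512x3 uint8, red, green, blue), "mtx" (3x3 intrinsics, pixels), "world_to_cam" (4x4, takes a point from world to camera coordinates). Camera axes: x right, y down, z forward; pixel columns grow to the right and rows downward; lengths in m; the calibration is good to about 2 mm. The wrist camera is an equidistant fisheye: a pixel r from the principal point sees the ray r / f radians off the axis. A picture is of the moment at which its call begins. There is no depth.
- robot.hand_in(): hands the job in; it is judged then, once.
Trained networks look in a picture, given as the dict that the camera call returned (one of the last four; its "shot" number tells which), for a name from the list of things; names that differ only in an ending like _2 or _b are one class to them, and where a whole thing is asked for, a point or a joint stands for the part that bears it (a point fixed in the world has none). Each returns a list of dicts, best first, with "p" (0 to 1); they miss things now and then, are a little off and sometimes report something else, mostly with a low value. They report only what shows in the picture. A call takes as long as a camera call. They do not tell look-alikes from the thing itself.
- robot.search_frame(picture, thing): "xyz" ([x, y, z] in m, in world coordinates, good to about 4 mm: the middle of the surface that is visible of it).
- robot.tip_of(picture, thing): "xyz" ([x, y, z] in m, in world coordinates, good to about 4 mm: a listed point, or the origin of a listed thing).
The state is a dict: "time": time; "q": joint angles; "joint_velocities": joint speeds; "joint_torque": joint torques, N m; "position": TCP position; "tool_rot": TCP orientation; "ft_force": force on the tool from outside, world axes, zero at the start; "moment": the same for the moment, N m; "grip_width": finger opening in m; "grip_force": force on a finger pad.
Only numpy, scipy, OpenCV 4.12 (cv2) and the standard library are available. Lean on these libraries where they do the work, as an engineer would, in place of code of your own. Each camera call takes 0.05 s, during which the arm holds its last target. There are 200 camera calls.

## Working session

There is one attempt and no reset: what is moved stays moved. The work goes in short steps, Python scripts to look and compute and a tool call to move; the robot and the scene stay as the last step left them, time stands still between calls to the robot, and variables do not carry over. Pictures are saved under pics/ and viewed, at most 10 in all, crops included, and the job is handed in when it is done.

Besides the shell and the picture viewer there is one more tool, called after "Emit:" as a command line: name --argument value ..., lists and objects as JSON in quotes. move_arm: Moves the arm, as the interface text tells. Its arguments: {"type":"object","properties":{"series":{"type":"string"},"jaw":{"type":"number"},"newtons":{"type":"number"}},"required":["series"]}

```bash
mkdir -p pics; ls
cat > h.py <<'E'
import numpy as np,cv2
from rig import robot
np.set_printoptions(precision=4,suppress=True)
def save(c,n): cv2.imwrite('pics/'+n,c['img'][:,:,::-1])
def proj(c,p):
    q=c['world_to_cam']@np.r_[p,1]; u=c['mtx']@q[:3]; return u[:2]/u[2]
def ray(c,uv,z):
    M=c['world_to_cam'];R=M[:3,:3];o=-R.T@M[:3,3]
    d=R.T@np.linalg.inv(c['mtx'])@np.array([uv[0],uv[1],1.]); return o+d*(z-o[2])/d[2]
E
python3 - <<'E'
from h import *
print(robot.get_obs())
for v in ['top','side']:
    c=robot.camera(v); save(c,v+'0.png')
    for t in ['green_module','red_module','green_module_hole','red_module_hole','pass_nest','reject_nest','stand','stylus','stylus_grip','press_jig','stack_corner','pack_tape','string_spool','pad_cup','tape_measure']:
        r=robot.tip_of(c,t)
        print(v,t,[(np.round(d['xyz'],3).tolist(),round(d['p'],2),proj(c,d['xyz']).round().tolist()) for d in r[:3]])
E
```

```text
pics
{'time': 0.0, 'q': array([-1.4555,  0.5284,  1.4339, -0.    ,  1.1814, -0.1785]), 'joint_velocities': array([-0.0005, -0.0001,  0.0003,  0.0026, -0.0006,  0.0005]), 'joint_torque': array([  0.0002, -44.0042, -17.6592,   0.0631,   0.0582,  -0.0002]), 'position': array([ 0.1809, -0.5975,  0.2436]), 'tool_rot': array([ 0.9892,  0.1464,  0.    , -0.0011]), 'ft_force': array([ 0.046 ,  0.0203, -0.1232]), 'moment': array([-0.0196,  0.0372, -0.0196]), 'grip_force': 0.0, 'grip_width': 0.0869747675750656}
top green_module [([0.374, -0.302, -0.0], 0.6, [326.0, 261.0])]
top red_module [([0.489, -0.306, 0.002], 0.63, [327.0, 226.0])]
top green_module_hole [([0.387, -0.3, 0.049], 0.53, [328.0, 255.0])]
top red_module_hole [([0.507, -0.309, 0.048], 0.8, [330.0, 219.0]), ([0.361, -0.122, -0.002], 0.5, [272.0, 263.0])]
top pass_nest [([0.526, 0.134, -0.003], 0.88, [199.0, 212.0]), ([0.388, -0.3, 0.048], 0.64, [328.0, 255.0])]
top reject_nest [([0.548, 0.254, -0.003], 0.56, [165.0, 205.0])]
top stand [([0.425, 0.025, 0.0], 0.46, [229.0, 242.0])]
top stylus [([0.446, -0.39, 0.001], 0.63, [352.0, 
[... 1394 characters left out ...]
, 205.0]), ([0.448, -0.384, 0.002], 0.41, [324.0, 181.0])]
side stylus_grip [([0.736, -0.047, 0.081], 0.69, [188.0, 186.0]), ([0.449, -0.39, 0.079], 0.59, [326.0, 158.0]), ([0.428, 0.023, 0.087], 0.56, [273.0, 226.0])]
side press_jig [([0.67, 0.128, 0.003], 0.17, [171.0, 249.0])]
side stack_corner []
side pack_tape [([0.67, 0.13, 0.001], 0.79, [170.0, 250.0])]
side string_spool [([0.553, -0.39, -0.0], 0.77, [296.0, 174.0]), ([0.521, 0.135, -0.004], 0.59, [218.0, 271.0])]
side pad_cup [([0.627, -0.373, 0.0], 0.63, [274.0, 171.0]), ([0.599, -0.28, -0.001], 0.48, [268.0, 185.0]), ([0.372, -0.305, -0.002], 0.36, [338.0, 198.0])]
side tape_measure [([0.596, -0.281, -0.004], 0.88, [269.0, 186.0])]
```

Run:
```python
import cv2
a=cv2.imread('pics/top0.png')[120:300,130:400]
cv2.imwrite('pics/topc.png',cv2.resize(a,(800,533),interpolation=cv2.INTER_CUBIC))
a=cv2.imread('pics/side0.png')[100:340,120:420]
cv2.imwrite('pics/sidec.png',cv2.resize(a,(750,600),interpolation=cv2.INTER_CUBIC))
```

```text
(no output)
```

View pics/topc.png

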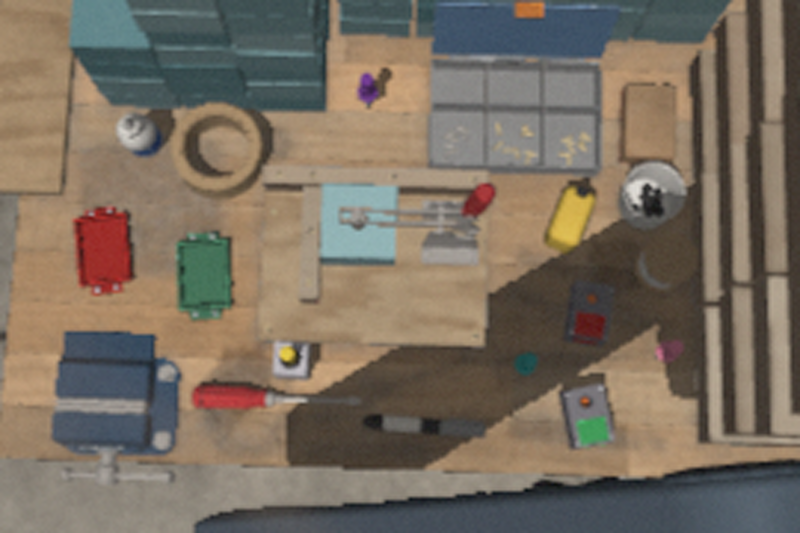

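View pics/sidec.png

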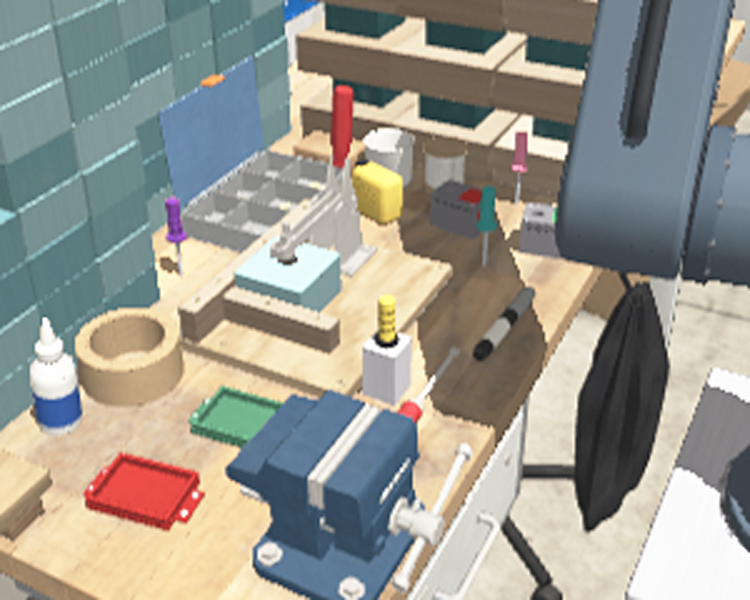

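View pics/top0.png

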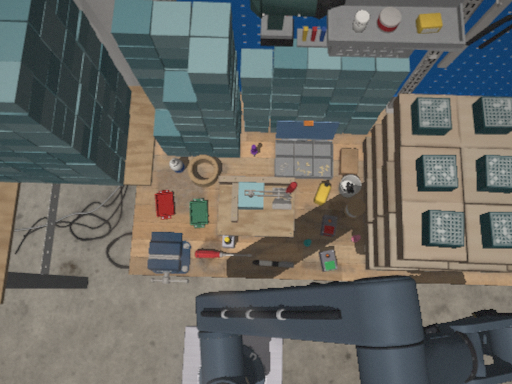

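Candidates for the stylus, in full top-image pixels: yellow in the white stand (228,239), which matches the description; teal (307,243), pink (356,238) and purple (254,149) are look-alikes. The crop shows the yellow one in the stand at topc (290,355). The green-tagged module is at (328,258) and the red-tagged one at (328,226). The nests are at (199,212) for green and (165,205) for red. I'll move over the modules for a close wrist look.

```bash
cat >> h.py <<'E'
from scipy.spatial.transform import Rotation as Ro
def Rt(yaw): # tool x at yaw (deg), z down
    c,s=np.cos(np.radians(yaw)),np.sin(np.radians(yaw)); return np.array([[c,s,0],[s,-c,0],[0,0,-1.]])
def chain(*tg):
    "each target (x,y,z,yaw): print tool-frame shift rows from the current pose / from previous target"
    o=robot.get_obs(); p=o['position'];R=Ro.from_quat(o['tool_rot']).as_matrix()
    for t in tg:
        T=Rt(t[3]); d=R.T@(np.array(t[:3])-p)*1000; v=np.degrees(Ro.from_matrix(R.T@T).as_rotvec())
        print(t,'->',d.round(1),v.round(1))
def st():
    o=robot.get_obs();R=Ro.from_quat(o['tool_rot']).as_matrix()
    print('t',o['time'],'p',o['position'],'yaw',np.degrees(np.arctan2(R[1,0],R[0,0])).round(2),'zt',R[:,2],'F',o['ft_force'],o['grip_width'],o['grip_force'])
E
python3 - <<'E'
from h import *
chain((.22,-.38,.25,0),(.37,-.25,.25,0))
E
```

```text
(0.22, -0.38, 0.25, 0) -> [ 100.5 -197.5   -5.4] [-0.   0.  16.8]
(0.37, -0.25, 0.25, 0) -> [ 281.7 -278.5   -5.4] [-0.   0.  16.8]
```

Emit:
move_arm --series "17 -33 -1 0 0 3; 50 -99 -3 0 0 9; 100 -197 -5 0 0 17; 100 -197 -5 0 0 17; 130 -213 -5 0 0 17; 170 -230 -5 0 0 17; 210 -248 -5 0 0 17; 240 -260 -5 0 0 17" --jaw 1 --newtons 30

```text
time: 2.27
position: [0.3081, -0.3046, 0.2498]
tool_rot: [1.0, -0.002, 0.0, 0.0]
ft_force: [0.6, -1.2, -0.5]
grip_width: 0.0871
grip_force: 0.0
```

Emit:
move_arm --series "20 -5 0 0 0 0; 40 -10 0 0 0 0; 40 -10 0 0 0 0; 40 -10 0 0 0 0"

```text
time: 2.6
position: [0.3485, -0.2964, 0.2496]
tool_rot: [1.0, -0.0, -0.0, 0.0]
ft_force: [-0.8, -0.7, 0.2]
grip_width: 0.0871
grip_force: 0.0
```

Run:
```python
from h import *
st()
c=robot.camera('wrist'); save(c,'w1.png'); np.savez('w1.npz',**c)
o=robot.get_obs();R=Ro.from_quat(o['tool_rot']).as_matrix()
M=c['world_to_cam'];Rc=M[:3,:3].T;oc=-Rc@M[:3,3]
print('cam pos',oc,'in tool',R.T@(oc-o['position']),'axis',Rc[:,2],Rc[:,0],c['mtx'])
for t in ['green_module','red_module','green_module_hole','red_module_hole','stylus_grip','pass_nest','press_jig']:
    print(t,[(np.round(d['xyz'],3).tolist(),round(d['p'],2)) for d in robot.tip_of(c,t)[:3]])
```

```text
t 2.6 p [ 0.3485 -0.2964  0.2496] yaw -0.02 zt [-0.0001 -0.0006 -1.    ] F [-0.8026 -0.6942  0.2358] 0.0870872740286875 0.0
cam pos [ 0.4261 -0.2963  0.39  ] in tool [ 0.0783 -0.0004 -0.1406] axis [-0.2861 -0.0002 -0.9582] [-0.0002 -1.      0.0002] [[297.3186   0.     259.7008]
 [  0.     297.3186 193.7658]
 [  0.       0.       1.    ]]
green_module [([0.377, -0.302, 0.002], 0.69)]
red_module [([0.487, -0.307, 0.001], 0.57)]
green_module_hole [([0.387, -0.299, 0.043], 0.89), ([0.429, 0.027, -0.002], 0.59)]
red_module_hole [([0.506, -0.307, 0.047], 0.65)]
stylus_grip [([0.429, -0.23, 0.081], 0.97), ([0.423, 0.03, 0.09], 0.82), ([0.439, -0.393, 0.082], 0.82)]
pass_nest [([0.522, 0.137, -0.002], 0.72)]
press_jig [([0.427, 0.027, -0.001], 0.62)]
```

View pics/w1.png

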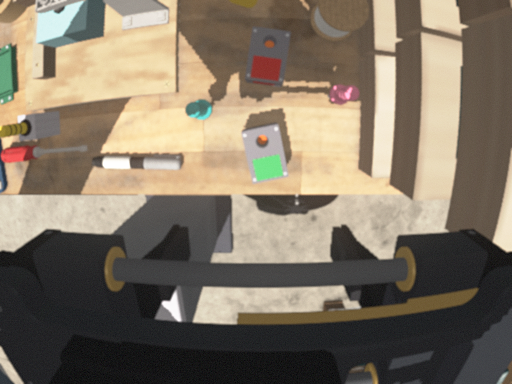

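The wrist image shows green module at (265,153), red at (268,55), hole ends pointing away from the robot, teal stylus (199,108), pink (345,93). I'll rectify onto the top plane to get yaw and centre.

```bash
cat >> h.py <<'E'
def bev(c,cx,cy,z,half=.06,n=400):
    "ortho view on plane z; image right = +y? no: cols = -y, rows = -x (as seen by wrist)"
    s=np.linspace(half,-half,n); X,Y=np.meshgrid(cx+s,cy+s,indexing='ij')
    P=np.stack([X,Y,np.full_like(X,z)],-1)@c['world_to_cam'][:3,:3].T+c['world_to_cam'][:3,3]
    r=np.hypot(P[...,0],P[...,1]); k=c['mtx'][0,0]*np.arctan2(r,P[...,2])/np.maximum(r,1e-9)
    return cv2.remap(c['img'],(P[...,0]*k+c['mtx'][0,2]).astype(np.float32),(P[...,1]*k+c['mtx'][1,2]).astype(np.float32),cv2.INTER_CUBIC)
def px2w(p,cx,cy,half=.06,n=400):
    p=np.asarray(p,float); return np.stack([cx+half-p[...,1]*2*half/(n-1), cy+half-p[...,0]*2*half/(n-1)],-1)
def blob(b,mask,cx,cy,half=.06,n=400):
    k,l,s,_=cv2.connectedComponentsWithStats(mask.astype(np.uint8)); i=1+np.argmax(s[1:,4])
    ct,_=cv2.findContours((l==i).astype(np.uint8),cv2.RETR_EXTERNAL,cv2.CHAIN_APPROX_NONE)
    box=px2w(cv2.boxPoints(cv2.minAreaRect(ct[0])),cx,cy,half,n)
    e=np.diff(np.vstack([box,box[:1]]),axis=0); L=np.linalg.norm(e,axis=1)
    yaw=[np.degrees(np.arctan2(v[1],v[0])).round(1) for v in e[:2]]
    return box.mean(0),L[:2]*1000,yaw
E
python3 - <<'E'
from h import *
c=dict(np.load('w1.npz'))
out=[]
for nm,(cx,cy),ch in [('g',(.374,-.304),1),('r',(.489,-.306),0)]:
    b=bev(c,cx,cy,.046); out.append(b)
    hsv=cv2.cvtColor(b,cv2.COLOR_RGB2HSV); H,S,V=cv2.split(hsv); f=b.astype(int)
    tag=(S>130)&(((H>45)&(H<75)) if nm=='g' else ((H<5)|(H>174)))
    hole=(S>130)&(H>7)&(H<18)&(np.hypot(*(np.indices(H.shape)-200))<110)
    print(nm,'tag',blob(b,tag,cx,cy)); 
    ys,xs=np.nonzero(hole); print('orange',px2w([xs.mean(),ys.mean()],cx,cy),len(xs))
im=np.hstack(out)[:,:,::-1].copy(); cv2.imwrite('pics/bev1.png',im)
E
```

```text
g tag (array([ 0.3663, -0.317 ]), array([1.0633, 0.8507]), [np.float64(-45.0), np.float64(-135.0)])
orange [ 0.3893 -0.299 ] 839
r tag (array([ 0.4725, -0.303 ]), array([25.1794, 31.2616]), [np.float64(-8.1), np.float64(-98.1)])
orange [ 0.5013 -0.307 ] 703
```

View pics/bev1.png

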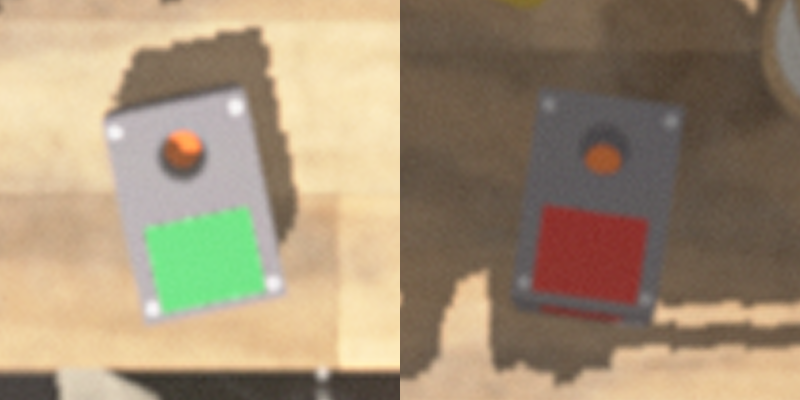

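Run:
```python
from h import *
chain((.367,-.3035,.13,11.6),(.367,-.3035,.042,11.6))
```

```text
(0.367, -0.3035, 0.13, 11.6) -> [ 19.8   6.4 119.4] [ -0.    0.  -11.8]
(0.367, -0.3035, 0.042, 11.6) -> [ 19.8   6.4 207.4] [ -0.    0.  -11.8]
```

Emit:
move_arm --series "20 6 40 0 0 -6; 20 6 80 0 0 -12; 20 6 120 0 0 -12; 20 6 120 0 0 -12"

```text
time: 3.33
position: [0.3643, -0.2989, 0.1219]
tool_rot: [0.995, 0.103, -0.005, -0.008]
ft_force: [-1.3, 0.9, -0.3]
grip_width: 0.0874
grip_force: 0.0
```

Run:
```python
from h import *
st(); c=robot.camera('wrist'); save(c,'w2.png'); np.savez('w2.npz',**c)
cx,cy=.372,-.3025
b=bev(c,cx,cy,.046); H,S,V=cv2.split(cv2.cvtColor(b,cv2.COLOR_RGB2HSV))
print(blob(b,(S>70)&(H>50)&(H<80),cx,cy)); ys,xs=np.nonzero((S>130)&(H>7)&(H<18)); print('orange',px2w([np.median(xs),np.median(ys)],cx,cy),len(xs))
cv2.imwrite('pics/bev2.png',np.hstack([b,cv2.resize(c['img'],(400,400))])[:,:,::-1])
chain((.367,-.3035,.042,11.6))
```

```text
t 3.3333 p [ 0.3643 -0.2989  0.1219] yaw 11.79 zt [-0.0112  0.0147 -0.9998] F [-1.325   0.9219 -0.2659] 0.08739528007864454 0.0
(array([ 0.3559, -0.3057]), array([32.1593, 26.2568]), [np.float64(-77.9), np.float64(-167.9)])
orange [ 0.3905 -0.2984] 584
(0.367, -0.3035, 0.042, 11.6) -> [ 1.3  4.5 83.4] [-0.7  0.3  0.2]
```

View pics/bev2.png

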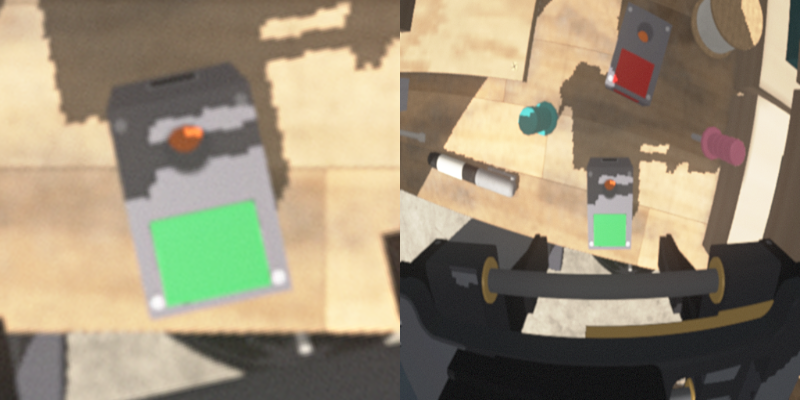

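Emit:
move_arm --series "0 0 20 0 0 0; 0 0 30 0 0 0; 0 0 30 0 0 0; 0 0 30 0 0 0; 0 0 30 0 0 0"

```text
time: 3.8
position: [0.3687, -0.304, 0.1019]
tool_rot: [0.995, 0.103, 0.001, 0.002]
ft_force: [0.4, -0.6, -0.7]
grip_width: 0.0871
grip_force: 0.0
```

Run:
```python
from h import *
st();chain((.367,-.3035,.042,11.6))
```

```text
t 3.8 p [ 0.3687 -0.304   0.1019] yaw 11.81 zt [ 0.0028 -0.0038 -1.    ] F [ 0.3712 -0.6138 -0.6933] 0.08709078138681796 0.0
(0.367, -0.3035, 0.042, 11.6) -> [-1.7 -1.1 59.9] [ 0.2 -0.1  0.2]
```

Settled. I'll descend, grip, then lift.

Emit:
move_arm --series "0 0 20 0 0 0; 0 0 40 0 0 0; -1 0 58 0 0 0; -1 0 58 0 0 0; -1 0 58 0 0 0"

```text
time: 4.22
position: [0.3671, -0.3033, 0.0424]
tool_rot: [0.995, 0.103, 0.0, 0.0]
ft_force: [-0.4, 0.5, 0.6]
grip_width: 0.0871
grip_force: 0.0
```

Emit:
move_arm --series "0 0 0 0 0 0; 0 0 0 0 0 0; 0 0 0 0 0 0; 0 0 0 0 0 0; 0 0 0 0 0 0; 0 0 0 0 0 0" --jaw 0

```text
time: 4.72
position: [0.367, -0.3031, 0.0418]
tool_rot: [0.995, 0.103, 0.0, 0.0]
ft_force: [0.5, -0.5, 0.6]
grip_width: 0.0551
grip_force: 0.0
```

Emit:
move_arm --series "0 0 0 0 0 0; 0 0 0 0 0 0; 0 0 0 0 0 0; 0 0 0 0 0 0; 0 0 -10 0 0 0; 0 0 -40 0 0 0; 0 0 -80 0 0 0; 0 0 -120 0 0 0"

```text
time: 5.38
position: [0.3659, -0.3016, 0.1622]
tool_rot: [0.995, 0.103, -0.001, -0.002]
ft_force: [1.0, -0.0, -0.8]
grip_width: 0.0439
grip_force: 30.0
```

Run:
```python
from h import *
st();chain((.40,-.15,.25,0),(.42,.0,.25,0),(.42,.134,.25,0))
```

```text
t 5.3833 p [ 0.3659 -0.3016  0.1622] yaw 11.83 zt [-0.0027  0.0037 -1.    ] F [ 0.9801 -0.0263 -0.8326] 0.04386625352521725 29.99969618394971
(0.4, -0.15, 0.25, 0) -> [  64.3 -141.8  -87.4] [-0.2  0.1 11.8]
(0.42, 0.0, 0.25, 0) -> [ 114.6 -284.5  -86.9] [-0.2  0.1 11.8]
(0.42, 0.134, 0.25, 0) -> [ 142.1 -415.6  -86.4] [-0.2  0.1 11.8]
```

Gripped (44 mm). Now carry along the front.

Emit:
move_arm --series "5 -10 -20 0 0 2; 20 -40 -50 0 0 6; 38 -78 -75 0 0 12; 53 -114 -87 0 0 12; 66 -150 -87 0 0 12; 80 -188 -87 0 0 12; 94 -226 -87 0 0 12; 108 -264 -87 0 0 12"

```text
time: 6.05
position: [0.4171, -0.0222, 0.249]
tool_rot: [1.0, -0.002, -0.0, -0.0]
ft_force: [1.2, 0.8, -1.2]
grip_width: 0.0438
grip_force: 30.0
```

Emit:
move_arm --series "0 -38 0 0 0 0; 0 -76 0 0 0 0; 0 -110 0 0 0 0; 0 -135 0 0 0 0; 0 -148 0 0 0 0; 0 -150 0 0 0 0; 0 -150 0 0 0 0; 0 -150 0 0 0 0"

```text
time: 6.72
position: [0.4181, 0.1251, 0.2485]
tool_rot: [1.0, -0.001, -0.0, 0.0]
ft_force: [-0.4, -0.1, -2.7]
grip_width: 0.0441
grip_force: 30.0
```

Run:
```python
from h import *
st(); c=robot.camera('wrist'); save(c,'w3.png'); np.savez('w3.npz',**c)
out=[c['img']]
for t,(cx,cy),f in [('pass_nest',(.526,.134),lambda H,S:(S>90)&(H>50)&(H<90)),('reject_nest',(.55,.253),lambda H,S:(S>130)&((H<6)|(H>173)))]:
    print(t,[(np.round(d['xyz'],3).tolist(),round(d['p'],2)) for d in robot.tip_of(c,t)[:2]])
    b=bev(c,cx,cy,.014,.07,384); H,S,V=cv2.split(cv2.cvtColor(b,cv2.COLOR_RGB2HSV)); print(blob(b,f(H,S),cx,cy,.07,384)); out.append(b)
im=np.hstack(out)[:,:,::-1]; cv2.imwrite('pics/w3b.png',cv2.resize(im,(800,240)))
```

```text
t 6.7167 p [0.4181 0.1251 0.2485] yaw -0.16 zt [-0.0007 -0.0005 -1.    ] F [-0.4008 -0.1344 -2.7242] 0.04408557982146567 29.999726456589997
pass_nest [([0.524, 0.137, -0.0], 0.9)]
(array([0.5039, 0.1217]), array([17.3435, 22.2975]), [np.float64(-10.2), np.float64(-100.2)])
reject_nest [([0.551, 0.257, -0.001], 0.88)]
(array([0.5483, 0.2531]), array([61.801 , 98.4155]), [np.float64(-81.0), np.float64(-171.0)])
```

View pics/w3b.png

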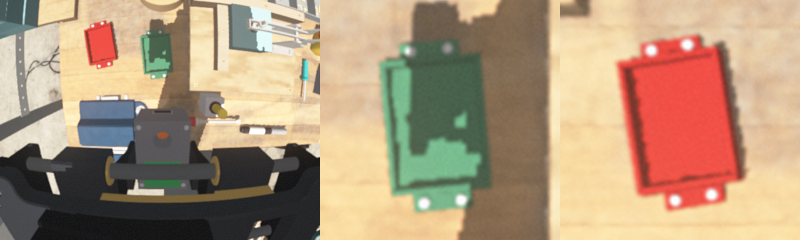

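Nest outlines: green nest centre about (0.5236,0.136), yaw 5.3°; red nest about (0.548,0.253), yaw 9°. The held module sits upright in the fingers. Refining the green outline numerically.

Run:
```python
from h import *
c=dict(np.load('w3.npz'))
cx,cy=.5236,.136; b=bev(c,cx,cy,.014,.07,384); H,S,V=cv2.split(cv2.cvtColor(b,cv2.COLOR_RGB2HSV))
m=((S>60)&(H>48)&(H<95)).astype(np.uint8); m=cv2.morphologyEx(m,cv2.MORPH_CLOSE,np.ones((15,15)))
print(blob(b,m,cx,cy,.07,384)); 
m2=cv2.morphologyEx(m,cv2.MORPH_OPEN,np.ones((150,130))); print(blob(b,m2,cx,cy,.07,384))
cx,cy=.548,.253; b=bev(c,cx,cy,.014,.07,384); H,S,V=cv2.split(cv2.cvtColor(b,cv2.COLOR_RGB2HSV))
m=((S>130)&((H<6)|(H>173))).astype(np.uint8); m2=cv2.morphologyEx(m,cv2.MORPH_OPEN,np.ones((145,125))); print('red',blob(b,m2,cx,cy,.07,384))
# held module top plane
o=robot.get_obs(); cx,cy=.423,.125; b=bev(c,cx,cy,.2525,.06,400); H,S,V=cv2.split(cv2.cvtColor(b,cv2.COLOR_RGB2HSV))
m=(S>130)&(H>7)&(H<18); ys,xs=np.nonzero(m); print('orange',px2w([np.median(xs),np.median(ys)],cx,cy),len(xs))
yw=5.3; s=.0051; C=np.array([.5236,.136]); t=C-s*np.array([np.cos(np.radians(yw)),np.sin(np.radians(yw))]); print(t)
chain((*t,.12,yw),(*t,.047,yw))
```

```text
(array([0.5225, 0.1368]), array([57.889 , 97.3822]), [np.float64(-85.2), np.float64(-175.2)])Traceback (most recent call last):
  File "<stdin>", line 6, in <module>
  File "h.py", line 31, in blob
    k,l,s,_=cv2.connectedComponentsWithStats(mask.astype(np.uint8)); i=1+np.argmax(s[1:,4])
                                                                         ~~~~~~~~~^^^^^^^^^
    return _wrapfunc(a, 'argmax', axis=axis, out=out, **kwds)
    return bound(*args, **kwds)
ValueError: attempt to get argmax of an empty sequence
```

Run:
```python
from h import *
st(); chain((.518,.136,.11,5),(.518,.136,.047,5))
```

```text
t 6.8667 p [0.4185 0.1246 0.2485] yaw -0.27 zt [-0.0004 -0.0002 -1.    ] F [-0.4961  0.0339 -1.9345] 0.044056921974802224 29.999789083376527
(0.518, 0.136, 0.11, 5) -> [ 99.5 -11.9 138.4] [ 0.   0.  -5.3]
(0.518, 0.136, 0.047, 5) -> [ 99.5 -11.9 201.4] [ 0.   0.  -5.3]
```

Emit:
move_arm --series "35 -4 10 0 0 -5; 70 -8 20 0 0 -5; 99 -12 40 0 0 -5; 99 -12 75 0 0 -5; 99 -12 110 0 0 -5; 99 -12 138 0 0 -5; 99 -12 138 0 0 -5; 99 -12 138 0 0 -5"

```text
time: 7.53
position: [0.5167, 0.1363, 0.1092]
tool_rot: [0.999, 0.041, -0.002, 0.0]
ft_force: [1.7, 0.1, -1.9]
grip_width: 0.0436
grip_force: 30.0
```

Emit:
move_arm --series "0 0 15 0 0 0; 0 0 30 0 0 0; 0 0 40 0 0 0; 0 0 42 0 0 0; 0 0 42 0 0 0; 0 0 42 0 0 0"

```text
time: 8.03
position: [0.5186, 0.1373, 0.0697]
tool_rot: [0.999, 0.042, 0.001, -0.0]
ft_force: [-0.4, 0.1, -1.5]
grip_width: 0.044
grip_force: 30.0
```

Run:
```python
from h import *
st(); c=robot.camera('wrist'); save(c,'w4.png'); np.savez('w4.npz',**c)
cx,cy=.523,.1365; b=bev(c,cx,cy,.014,.07,384); b2=bev(c,cx,cy,.075,.07,384)
cv2.imwrite('pics/w4b.png',np.hstack([b,b2])[:,:,::-1])
chain((.518,.136,.047,5))
```

```text
t 8.0333 p [0.5186 0.1373 0.0697] yaw 4.83 zt [ 0.0024  0.0001 -1.    ] F [-0.3887  0.1176 -1.544 ] 0.04401504229508077 29.999909265898168
(0.518, 0.136, 0.047, 5) -> [-0.7  1.3 22.7] [ 0.  -0.1 -0.2]
```

View pics/w4b.png

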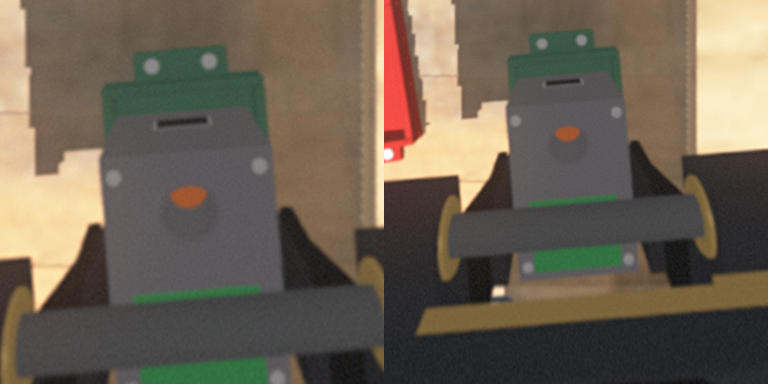

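Emit:
move_arm --series "0 2 0 0 0 0; 0 2 5 0 0 0; 0 2 12 0 0 0; 0 2 18 0 0 0; 0 2 22 0 0 0; 0 2 24 0 0 0; 0 2 24 0 0 0; 0 2 24 0 0 0"

```text
time: 8.75
position: [0.5172, 0.1353, 0.0453]
tool_rot: [0.999, 0.042, -0.0, 0.0]
ft_force: [-2.8, -0.6, 9.7]
grip_width: 0.0439
grip_force: 30.0
```

Emit:
move_arm --series "0 0 -1 0 0 0; 0 0 -1 0 0 0; 0 0 -1 0 0 0; 0 0 -1 0 0 0; 0 0 -1 0 0 0; 0 0 -1 0 0 0; 0 0 -1 0 0 0; 0 0 -1 0 0 0" --jaw 1

```text
time: 9.42
position: [0.5178, 0.1353, 0.0454]
tool_rot: [0.999, 0.042, -0.0, -0.0]
ft_force: [0.1, 0.9, 0.2]
grip_width: 0.0851
grip_force: 0.0
```

Emit:
move_arm --series "0 0 -20 0 0 0; 0 0 -60 0 0 0; 0 0 -100 0 0 0; -20 0 -140 0 0 0; -50 0 -180 0 0 0; -80 0 -200 0 0 0; -80 0 -200 0 0 0; -80 0 -200 0 0 0"

```text
time: 10.08
position: [0.4369, 0.1287, 0.2473]
tool_rot: [0.999, 0.042, 0.002, -0.0]
ft_force: [1.1, 0.0, -0.8]
grip_width: 0.0872
grip_force: 0.0
```

Run:
```python
from h import *
st(); c=robot.camera('wrist'); np.savez('w5.npz',**c)
cx,cy=.523,.1365; b=bev(c,cx,cy,.05,.07,384); H,S,V=cv2.split(cv2.cvtColor(b,cv2.COLOR_RGB2HSV))
cx2,cy2=.548,.253; b2=bev(c,cx2,cy2,.014,.07,384)
ys,xs=np.nonzero((S>110)&(H>5)&(H<18)&(np.hypot(*(np.indices(H.shape)-192))<70)); print('orange',px2w([np.median(xs),np.median(ys)],cx,cy,.07,384),len(xs))
for t in ['green_module','green_module_hole','reject_nest','stylus_grip']: print(t,[(np.round(d['xyz'],3).tolist(),round(d['p'],2)) for d in robot.tip_of(c,t)[:2]])
cv2.imwrite('pics/w5b.png',np.hstack([b,b2])[:,:,::-1])
chain((.42,.0,.25,0),(.40,-.15,.25,0),(.42,-.28,.25,-8))
```

```text
t 10.0833 p [0.4369 0.1287 0.2473] yaw 4.85 zt [ 0.0032  0.0001 -1.    ] F [ 1.0932  0.0149 -0.8388] 0.08720109730192263 0.0
orange [0.5367 0.137 ] 715
green_module [([0.523, 0.138, 0.006], 0.91), ([0.383, 0.042, -0.002], 0.69)]
green_module_hole [([0.541, 0.136, 0.047], 0.78)]
reject_nest [([0.553, 0.257, -0.003], 0.6)]
stylus_grip [([0.426, 0.03, 0.088], 0.81), ([0.517, -0.232, 0.012], 0.59)]
(0.42, 0.0, 0.25, 0) -> [-29.5 126.4  -5.7] [0.  0.1 4.8]
(0.4, -0.15, 0.25, 0) -> [-62.  274.2  -5.7] [0.  0.1 4.8]
(0.42, -0.28, 0.25, -8) -> [-53.  405.5  -5.7] [ 0.   0.1 12.8]
```

View pics/w5b.png

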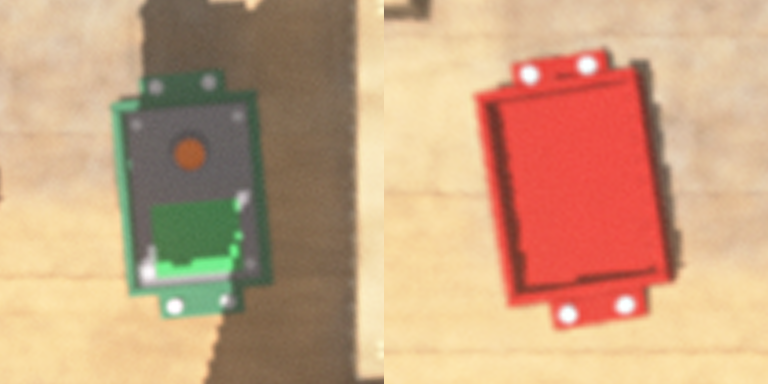

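Green module sits in its nest; hole about (0.5375,0.137). Red nest centre (0.550,0.2535), yaw 9°. Heading back for the red module.

Emit:
move_arm --series "-7 32 -3 0 0 1; -15 70 -6 0 0 5; -24 108 -6 0 0 5; -32 147 -6 0 0 5; -40 186 -6 0 0 5; -48 225 -6 0 0 5; -56 264 -6 0 0 5; -60 295 -6 0 0 5"

```text
time: 11.0
position: [0.4028, -0.1736, 0.2503]
tool_rot: [1.0, -0.002, -0.001, -0.0]
ft_force: [0.4, -0.7, -0.0]
grip_width: 0.0868
grip_force: 0.0
```

Emit:
move_arm --series "10 36 0 0 0 4; 20 72 0 0 0 8; 30 105 0 0 0 8; 40 125 0 0 0 8; 50 130 0 0 0 8; 50 130 0 0 0 8; 50 130 0 0 0 8; 50 130 0 0 0 8"

```text
time: 11.67
position: [0.452, -0.2995, 0.2502]
tool_rot: [0.997, -0.071, -0.001, -0.001]
ft_force: [0.2, -0.0, -1.2]
grip_width: 0.0871
grip_force: 0.0
```

Run:
```python
from h import *
st(); c=robot.camera('wrist'); np.savez('w6.npz',**c)
cx,cy=.4884,-.3053; b=bev(c,cx,cy,.046,.06,400); H,S,V=cv2.split(cv2.cvtColor(b,cv2.COLOR_RGB2HSV))
print('tag',blob(b,(S>110)&((H<6)|(H>173)),cx,cy))
ys,xs=np.nonzero((S>110)&(H>7)&(H<18)&(np.hypot(*(np.indices(H.shape)-200))<90)); print('orange',px2w([np.median(xs),np.median(ys)],cx,cy),len(xs))
b2=bev(c,.46,-.28,.22,.12,400)
cv2.imwrite('pics/w6b.png',np.hstack([b,cv2.resize(c['img'],(400,400))])[:,:,::-1])
# lever top: pixel in top0 crop (480,195)
c2=robot.camera('top')
for z in (.1,.2,.22): print(z,ray(c2,(130+482/2.963,120+195/2.961),z)[:2])
chain((.4983,-.3067,.16,-8.1),(.4983,-.3067,.054,-8.1))
```

```text
t 11.6667 p [ 0.452  -0.2995  0.2502] yaw -8.13 zt [-0.0025  0.0025 -1.    ] F [ 0.152  -0.0123 -1.1878] 0.08709072776658945 0.0
tag (array([ 0.4723, -0.303 ]), array([25.9024, 32.0697]), [np.float64(-8.1), np.float64(-98.1)])
orange [ 0.5054 -0.3079] 992
0.1 [ 0.6042 -0.1792]
0.2 [ 0.58  -0.172]
0.22 [ 0.5751 -0.1706]
(0.4983, -0.3067, 0.16, -8.1) -> [46.9  0.9 90.8] [-0.1  0.1 -0. ]
(0.4983, -0.3067, 0.054, -8.1) -> [ 47.1   1.  196.8] [-0.1  0.1 -0. ]
```

View pics/w6b.png

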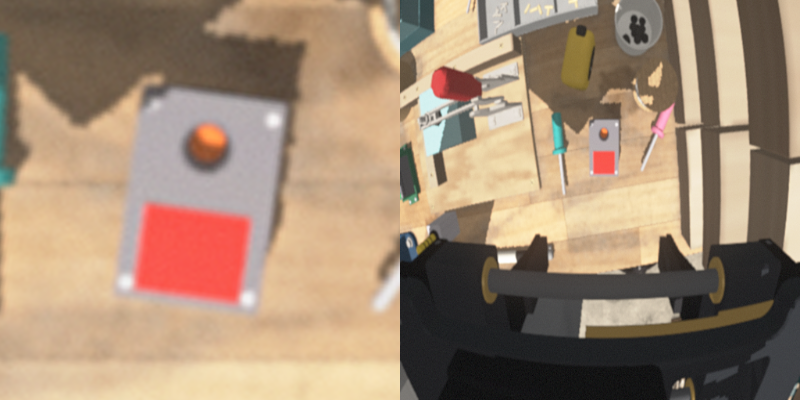

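Emit:
move_arm --series "24 0 20 0 0 0; 47 1 45 0 0 0; 47 1 80 0 0 0; 47 1 110 0 0 0; 47 1 130 0 0 0; 47 1 130 0 0 0; 47 1 130 0 0 0; 47 1 130 0 0 0"

```text
time: 12.43
position: [0.4998, -0.3085, 0.1229]
tool_rot: [0.997, -0.071, 0.001, 0.001]
ft_force: [-0.1, -0.3, 0.2]
grip_width: 0.087
grip_force: 0.0
```

Run:
```python
from h import *
st();chain((.4988,-.3066,.054,-8.1))
```

```text
t 12.4333 p [ 0.4998 -0.3085  0.1229] yaw -8.14 zt [ 0.0018 -0.0016 -1.    ] F [-0.09   -0.3288  0.1678] 0.08701894273499135 0.0
(0.4988, -0.3066, 0.054, -8.1) -> [-1.4 -1.9 68.9] [ 0.1 -0.1 -0. ]
```

Emit:
move_arm --series "-1 -1 25 0 0 0; -1 -1 50 0 0 0; -1 -1 67 0 0 0; -1 -1 67 0 0 0; -1 -1 67 0 0 0"

```text
time: 12.85
position: [0.4988, -0.3076, 0.0557]
tool_rot: [0.997, -0.071, 0.001, 0.0]
ft_force: [0.8, -0.1, 0.7]
grip_width: 0.0872
grip_force: 0.0
```

Emit:
move_arm --series "0 0 0 0 0 0; 0 0 0 0 0 0; 0 0 0 0 0 0; 0 0 0 0 0 0; 0 0 0 0 0 0; 0 0 0 0 0 0; 0 0 0 0 0 0; 0 0 0 0 0 0" --jaw 0

```text
time: 13.52
position: [0.4983, -0.3071, 0.0545]
tool_rot: [0.997, -0.071, -0.0, -0.0]
ft_force: [-0.8, -0.2, 0.7]
grip_width: 0.0437
grip_force: 30.0
```

Emit:
move_arm --series "0 0 0 0 0 0; 0 0 0 0 0 0"

```text
time: 13.68
position: [0.4983, -0.3071, 0.0545]
tool_rot: [0.997, -0.071, -0.0, -0.0]
ft_force: [-0.3, 0.5, 0.2]
grip_width: 0.0437
grip_force: 30.0
```

Run:
```python
from h import *
chain((.4983,-.3071,.25,-8),(.43,-.25,.26,0),(.42,-.1,.26,0),(.42,.1,.26,0),(.45,.23,.26,9))
```

```text
(0.4983, -0.3071, 0.25, -8) -> [   0.     0.  -195.5] [-0.   0.  -0.2]
(0.43, -0.25, 0.26, 0) -> [ -75.7  -46.8 -205.5] [-0.   0.  -8.2]
(0.42, -0.1, 0.26, 0) -> [-106.9 -193.9 -205.5] [-0.   0.  -8.2]
(0.42, 0.1, 0.26, 0) -> [-135.3 -391.8 -205.5] [-0.   0.  -8.2]
(0.45, 0.23, 0.26, 9) -> [-124.1 -524.8 -205.4] [ -0.    0.  -17.2]
```

Emit:
move_arm --series "0 0 -12 0 0 0; 0 0 -45 0 0 0; 0 0 -85 0 0 0; 0 0 -125 0 0 0; 0 0 -165 0 0 0; -25 -10 -190 0 0 0; -55 -28 -205 0 0 -4; -76 -47 -205 0 0 -8"

```text
time: 14.35
position: [0.4294, -0.2504, 0.2635]
tool_rot: [1.0, -0.0, 0.002, 0.003]
ft_force: [0.4, 0.4, -2.8]
grip_width: 0.0436
grip_force: 30.0
```

Run:
```python
from h import *
st(); chain((.42,-.1,.26,0),(.42,.1,.26,0),(.45,.23,.26,9))
```

```text
t 14.35 p [ 0.4294 -0.2504  0.2635] yaw -0.02 zt [ 0.0047 -0.0051 -1.    ] F [ 0.3748  0.4099 -2.7567] 0.04355034606514507 29.999828785657883
(0.42, -0.1, 0.26, 0) -> [  -9.5 -150.4    2.7] [ 0.3 -0.3 -0. ]
(0.42, 0.1, 0.26, 0) -> [  -9.5 -350.4    1.7] [ 0.3 -0.3 -0. ]
(0.45, 0.23, 0.26, 9) -> [  20.4 -480.4    1.1] [ 0.3 -0.2 -9. ]
```

Emit:
move_arm --series "-2 -30 0 0 0 0; -5 -68 0 0 0 0; -8 -106 0 0 0 0; -10 -145 0 0 0 0; -10 -184 0 0 0 0; -10 -223 0 0 0 0; -10 -262 0 0 0 0; -10 -300 0 0 0 0"

```text
time: 15.02
position: [0.4197, 0.0521, 0.26]
tool_rot: [1.0, -0.002, 0.0, -0.0]
ft_force: [-0.1, -0.1, -1.6]
grip_width: 0.0438
grip_force: 30.0
```

Emit:
move_arm --series "6 -38 0 0 0 -2; 12 -76 0 0 0 -5; 18 -114 0 0 0 -9; 25 -150 0 0 0 -9; 30 -175 0 0 0 -9; 30 -180 0 0 0 -9; 30 -180 0 0 0 -9; 30 -180 0 0 0 -9"

```text
time: 15.68
position: [0.4502, 0.2296, 0.2594]
tool_rot: [0.997, 0.077, -0.001, 0.001]
ft_force: [-0.9, 0.5, -1.1]
grip_width: 0.044
grip_force: 30.0
```

Run:
```python
from h import *
st(); c=robot.camera('wrist'); np.savez('w7.npz',**c)
cx,cy=.55,.2535; b=bev(c,cx,cy,.014,.07,384); H,S,V=cv2.split(cv2.cvtColor(b,cv2.COLOR_RGB2HSV))
print(blob(b,(S>110)&((H<6)|(H>173)),cx,cy,.07,384)); print([d['xyz'] for d in robot.tip_of(c,'reject_nest')[:1]])
yw=9;a=np.radians(yw);t=np.array([.55,.2535])+.0095*np.array([np.cos(a),np.sin(a)]); print(t)
chain((*t,.12,yw),(*t,.0585,yw))
```

```text
t 15.6833 p [0.4502 0.2296 0.2594] yaw 8.89 zt [-0.0014 -0.0011 -1.    ] F [-0.8891  0.4918 -1.1437] 0.04401827104999485 29.99999240040779
(array([0.5497, 0.2546]), array([59.7331, 98.5535]), [np.float64(-80.5), np.float64(-170.5)])
[[0.553, 0.2562, -0.0037]]
[0.5594 0.255 ]
(np.float64(0.5593830392356538), np.float64(0.2549861274178822), 0.12, 9) -> [111.7  -9.4 139.3] [ 0.   0.1 -0.2]
(np.float64(0.5593830392356538), np.float64(0.2549861274178822), 0.0585, 9) -> [111.8  -9.4 200.8] [ 0.   0.1 -0.2]
```

Emit:
move_arm --series "38 -3 10 0 0 0; 76 -6 20 0 0 0; 112 -10 35 0 0 0; 112 -10 70 0 0 0; 112 -10 105 0 0 0; 112 -10 140 0 0 0; 112 -10 160 0 0 0; 112 -10 172 0 0 0"

```text
time: 16.45
position: [0.5584, 0.2548, 0.0842]
tool_rot: [0.997, 0.076, -0.003, 0.001]
ft_force: [-0.5, 0.2, -1.1]
grip_width: 0.044
grip_force: 30.0
```

Emit:
move_arm --series "0 0 0 0 0 0; 0 0 0 0 0 0; 0 0 0 0 0 0; 0 0 0 0 0 0"

```text
time: 16.78
position: [0.5618, 0.2574, 0.0896]
tool_rot: [0.997, 0.077, 0.002, -0.0]
ft_force: [-0.4, 1.2, -2.2]
grip_width: 0.044
grip_force: 30.0
```

Run:
```python
from h import *
st(); c=robot.camera('wrist'); np.savez('w8.npz',**c)
o=robot.get_obs(); zt=o['position'][2]-.0545+.046
cx,cy=.55,.2535; b=bev(c,cx,cy,zt,.07,384); H,S,V=cv2.split(cv2.cvtColor(b,cv2.COLOR_RGB2HSV))
# white screws? orange hole dark ring: report orange and bright-vs-grey housing extents
ys,xs=np.nonzero((S>110)&(H>5)&(H<18)&(np.hypot(*(np.indices(H.shape)-192))<110)); print('orange',px2w([np.median(xs),np.median(ys)],cx,cy,.07,384),len(xs))
print([(d['xyz'],d['p']) for t in ('red_module','red_module_hole') for d in robot.tip_of(c,t)[:1]])
# nest far top edge from z=.014 plane
b=bev(c,cx,cy,.014,.07,384); H,S,V=cv2.split(cv2.cvtColor(b,cv2.COLOR_RGB2HSV)); m=(S>110)&((H<6)|(H>173))
r=np.array([[j,np.argmax(m[:,j])] for j in range(60,300,8) if m[:,j].any()]); print(r.T)
chain((.5594,.2555,.0585,9))
```

```text
t 16.7833 p [0.5618 0.2574 0.0896] yaw 8.81 zt [ 0.0041  0.001  -1.    ] F [-0.3922  1.1941 -2.2099] 0.04399342095685583 30.00001162290573
orange [0.5206 0.2577] 601
[([0.5556, 0.2553, 0.034], 0.71), ([0.5632, 0.2566, 0.081], 0.64)]
[[100 108 116 124 132 140 148 156 164 172 180 188 196 204 212 220 228 236
  244 252 260 268 276]
 [ 88  88  86  56  55  54  52  51  49  49  47  46  44  43  55  69  68  67
   65  84 130 341 365]]
(0.5594, 0.2555, 0.0585, 9) -> [-2.   1.7 30.5] [-0.  -0.2 -0.2]
```

Emit:
move_arm --series "0 0 0 0 0 0; 0 0 0 0 0 0; 0 0 0 0 0 0; 0 0 0 0 0 0"

```text
time: 17.27
position: [0.5602, 0.2573, 0.0875]
tool_rot: [0.997, 0.077, 0.0, -0.0]
ft_force: [-0.1, 0.5, -2.2]
grip_width: 0.0436
grip_force: 30.0
```

Run:
```python
from h import *
st(); c=robot.camera('wrist')
cx,cy=.55,.2535
b=bev(c,cx,cy,.014,.07,384); H,S,V=cv2.split(cv2.cvtColor(b,cv2.COLOR_RGB2HSV)); m=(S>110)&((H<6)|(H>173))
print([(j,int(np.argmax(m[:,j]))) for j in (96,100,112,236,244,248)])
o=robot.get_obs(); b=bev(c,cx,cy,o['position'][2]-.0545+.046,.07,384);H,S,V=cv2.split(cv2.cvtColor(b,cv2.COLOR_RGB2HSV)); m=(S>110)&((H<6)|(H>173))&(np.hypot(*(np.indices(H.shape)-np.array([240,192])[:,None,None]))<90)
print(blob(b,m,cx,cy,.07,384))
chain((.5604,.2555,.0585,9))
```

```text
t 17.2667 p [0.5602 0.2573 0.0875] yaw 8.84 zt [ 0.0001  0.     -1.    ] F [-0.1065  0.5067 -2.162 ] 0.04358578406465462 29.99988466501236
[(96, 90), (100, 89), (112, 87), (236, 66), (244, 65), (248, 70)]
(array([0.5283, 0.2526]), array([32.0432, 14.8405]), [np.float64(-81.3), np.float64(-171.3)])
(0.5604, 0.2555, 0.0585, 9) -> [-0.1  1.8 29. ] [-0.   0.  -0.2]
```

Emit:
move_arm --series "0 2 3 0 0 0; 0 2 9 0 0 0; 0 2 16 0 0 0; 0 2 22 0 0 0; 0 2 27 0 0 0; 0 2 29 0 0 0; 0 2 30 0 0 0; 0 2 30 0 0 0"

```text
time: 17.98
position: [0.56, 0.2551, 0.0584]
tool_rot: [0.997, 0.077, -0.001, 0.0]
ft_force: [-3.1, -1.4, 7.8]
grip_width: 0.044
grip_force: 30.0
```

Emit:
move_arm --series "0 0 -1 0 0 0; 0 0 -1 0 0 0; 0 0 -1 0 0 0; 0 0 -1 0 0 0; 0 0 -1 0 0 0; 0 0 -1 0 0 0; 0 0 -1 0 0 0; 0 0 -1 0 0 0" --jaw 1

```text
time: 18.65
position: [0.5606, 0.2553, 0.0583]
tool_rot: [0.997, 0.077, -0.0, 0.0]
ft_force: [0.1, -0.9, -0.2]
grip_width: 0.0845
grip_force: 0.0
```

Emit:
move_arm --series "0 0 -20 0 0 0; 0 0 -60 0 0 0; 0 0 -100 0 0 0; -20 10 -140 0 0 0; -50 30 -180 0 0 0; -80 60 -200 0 0 0; -105 80 -200 0 0 0; -110 85 -200 0 0 0"

```text
time: 19.32
position: [0.4619, 0.1523, 0.2605]
tool_rot: [0.997, 0.077, 0.0, 0.001]
ft_force: [0.1, 0.8, -0.3]
grip_width: 0.0868
grip_force: 0.0
```

Emit:
move_arm --series "0 0 0 0 0 0; 0 0 0 0 0 0; 0 0 0 0 0 0; 0 0 0 0 0 0"

```text
time: 19.65
position: [0.4659, 0.155, 0.2581]
tool_rot: [0.997, 0.077, 0.0, -0.0]
ft_force: [-0.7, -0.0, 0.5]
grip_width: 0.0867
grip_force: 0.0
```

Run:
```python
from h import *
st(); c=robot.camera('wrist'); np.savez('w9.npz',**c)
for nm,(cx,cy) in (('red',(.551,.254)),('green',(.5225,.1365))):
    b=bev(c,cx,cy,.05,.06,400); H,S,V=cv2.split(cv2.cvtColor(b,cv2.COLOR_RGB2HSV))
    R=np.hypot(*(np.indices(H.shape)-200))
    m=((S>110)&((H<4)|(H>173))&(np.hypot(*(np.indices(H.shape)-np.array([245,200])[:,None,None]))<70)) if nm=='red' else (S>90)&(H>45)&(H<80)
    if nm=='red': m=cv2.morphologyEx(m.astype(np.uint8),cv2.MORPH_OPEN,np.ones((25,25)))
    print(nm,blob(b,m,cx,cy))
    ys,xs=np.nonzero((S>100)&(H>5)&(H<18)&(R<100)); print(' orange',px2w([np.median(xs),np.median(ys)],cx,cy),len(xs))
for t in ['red_module','red_module_hole','green_module','green_module_hole','stylus_grip','stand']: print(t,[(np.round(d['xyz'],3).tolist(),round(d['p'],2)) for d in robot.tip_of(c,t)[:2]])
for v in('top','side'):
    c=robot.camera(v)
    for t in ['red_module','red_module_hole','green_module','green_module_hole','stylus_grip','stand']: print(v,t,[(np.round(d['xyz'],3).tolist(),round(d['p'],2)) for d in robot.tip_of(c,t)[:3]])
```

```text
t 19.65 p [0.4659 0.155  0.2581] yaw 8.87 zt [ 0.0004  0.0003 -1.    ] F [-0.6664 -0.0456  0.5157] 0.08669159789332752 0.0
red (array([0.534 , 0.2516]), array([32.0454, 25.9446]), [np.float64(-81.1), np.float64(-171.1)])
 orange [0.5653 0.2535] 768
green (array([0.5058, 0.1348]), array([30.8664, 25.8967]), [np.float64(-85.0), np.float64(-175.0)])
 orange [0.5383 0.1382] 1279
red_module [([0.548, 0.257, 0.003], 0.74)]
red_module_hole [([0.564, 0.254, 0.055], 0.78), ([0.386, 0.042, 0.0], 0.44)]
green_module [([0.525, 0.136, 0.005], 0.59)]
green_module_hole [([0.541, 0.137, 0.048], 0.81)]
stylus_grip [([0.518, -0.23, 0.012], 0.89), ([0.422, 0.029, 0.087], 0.83)]
stand [([0.427, 0.024, -0.003], 0.93)]
top red_module []
top red_module_hole []
top green_module []
top green_module_hole [([0.428, 0.028, 0.001], 0.38)]
top stylus_grip [([0.424, 0.029, 0.088], 0.62), ([0.52, -0.411, 0.009], 0.62), ([0.517, -0.233, 0.014], 0.51)]
top stand [([0.425, 0.027, 0.004], 0.57), ([0.38, 0.044, -0.003], 0.35)]
side red_module [([0.55, 0.257, 0.001], 0.87)]
side red_module_hole [([0.568, 0.258, 0.049], 0.58), ([0.67, 0.127, -0.001], 0.44)]
side green_module [([0.525, 0.129, 0.003], 0.94)]
side green_module_hole [([0.349, -0.432, -0.001], 0.68), ([0.537, 0.141, 0.048], 0.64), ([0.55, 0.252, -0.0], 0.48)]
side stylus_grip [([0.431, 0.023, 0.086], 0.72), ([0.79, -0.116, 0.009], 0.68), ([0.518, -0.414, 0.006], 0.6)]
side stand [([0.424, 0.027, -0.002], 0.96)]
```

Run:
```python
from h import *
chain((.4258,.027,.22,0))
```

```text
(0.4258, 0.027, 0.22, 0) -> [-58.2 119.8  38.5] [-0.  -0.   8.8]
```

Emit:
move_arm --series "-15 30 5 0 0 2; -33 68 15 0 0 6; -50 100 28 0 0 9; -58 120 38 0 0 9; -58 120 38 0 0 9; -58 120 38 0 0 9; -58 120 38 0 0 9; -58 120 38 0 0 9"

```text
time: 21.37
position: [0.4269, 0.0276, 0.221]
tool_rot: [1.0, -0.001, 0.001, -0.0]
ft_force: [0.6, 0.0, 0.4]
grip_width: 0.0873
grip_force: 0.0
```

Run:
```python
from h import *
st(); c=robot.camera('wrist'); np.savez('w10.npz',**c)
cx,cy=.4258,.027; n=400
b=bev(c,cx,cy,.111,.05,n); H,S,V=cv2.split(cv2.cvtColor(b,cv2.COLOR_RGB2HSV)); m=(S>130)&(H>20)&(H<35)
print('yellow',m.sum()); ct,_=cv2.findContours(m.astype(np.uint8),cv2.RETR_EXTERNAL,cv2.CHAIN_APPROX_NONE); ct=max(ct,key=cv2.contourArea).reshape(-1,2); w=px2w(ct,cx,cy,.05,n); print(w.min(0),w.max(0),w.mean(0))
b2=bev(c,cx,cy,.06,.05,n); g=cv2.cvtColor(b2,cv2.COLOR_RGB2HSV); 
m=((g[...,1]<45)&(g[...,2]>90)).astype(np.uint8); print('stand',blob(b2,cv2.morphologyEx(m,cv2.MORPH_OPEN,np.ones((9,9))),cx,cy,.05,n))
for t in ['stylus_grip','stand','stylus']: print(t,[(np.round(d['xyz'],4).tolist(),round(d['p'],2)) for d in robot.tip_of(c,t)[:2]])
cv2.imwrite('pics/w10b.png',np.hstack([b,b2])[:,:,::-1])
chain((.4258,.027,.09,0))
```

```text
t 21.3667 p [0.4269 0.0276 0.221 ] yaw -0.1 zt [ 0.0016  0.     -1.    ] F [0.6465 0.0227 0.4136] 0.08730065463613043 0.0
yellow 4715
[0.4182 0.0209] [0.443  0.0346] [0.4304 0.0277]
stand (array([0.4289, 0.0276]), array([36.5915, 47.1178]), [np.float64(-90.0), np.float64(180.0)])
stylus_grip [([0.4222, 0.0293, 0.0894], 0.78), ([0.5209, -0.2297, 0.012], 0.62)]
stand [([0.4278, 0.0305, -0.0017], 0.84)]
stylus [([0.4366, -0.2343, 0.0154], 0.92), ([0.4238, 0.0247, 0.0074], 0.77)]
(0.4258, 0.027, 0.09, 0) -> [ -0.7   0.6 130.8] [ 0.  -0.  -0.1]
```

Emit:
move_arm --series "-1 0 30 0 0 0; -1 0 65 0 0 0; -1 0 95 0 0 0; -1 0 115 0 0 0; -1 0 128 0 0 0; -1 0 130 0 0 0; -1 0 130 0 0 0; -1 0 130 0 0 0"

```text
time: 22.23
position: [0.4256, 0.027, 0.0909]
tool_rot: [1.0, -0.001, 0.001, 0.0]
ft_force: [-0.0, -0.4, -0.3]
grip_width: 0.0869
grip_force: 0.0
```

Emit:
move_arm --series "0 0 0 0 0 0; 0 0 0 0 0 0; 0 0 0 0 0 0; 0 0 0 0 0 0; 0 0 0 0 0 0; 0 0 0 0 0 0; 0 0 0 0 0 0; 0 0 0 0 0 0" --jaw 0 --newtons 40

```text
time: 22.9
position: [0.4251, 0.0269, 0.0905]
tool_rot: [1.0, -0.001, -0.0, -0.0]
ft_force: [-0.1, 1.2, -0.4]
grip_width: 0.0414
grip_force: 0.0
```

Emit:
move_arm --series "0 0 0 0 0 0; 0 0 0 0 0 0; 0 0 0 0 0 0; 0 0 0 0 0 0; 0 0 0 0 0 0; 0 0 0 0 0 0; 0 0 0 0 0 0; 0 0 0 0 0 0"

```text
time: 23.57
position: [0.425, 0.0269, 0.0905]
tool_rot: [1.0, -0.001, -0.0, -0.0]
ft_force: [-0.2, -0.1, -0.8]
grip_width: 0.0145
grip_force: 40.0
```

Emit:
move_arm --series "0 0 -10 0 0 0; 0 0 -30 0 0 0; 0 0 -60 0 0 0; 0 0 -90 0 0 0; 0 0 -110 0 0 0; 0 0 -120 0 0 0; 0 0 -120 0 0 0; 0 0 -120 0 0 0"

```text
time: 24.23
position: [0.4251, 0.0269, 0.2107]
tool_rot: [1.0, -0.001, 0.001, 0.0]
ft_force: [-0.8, 0.4, -0.6]
grip_width: 0.0152
grip_force: 40.0
```

Run:
```python
from h import *
st()
for v in ('side','wrist'):
    c=robot.camera(v)
    for t in ['stylus','stylus_grip']: print(v,t,[(np.round(d['xyz'],4).tolist(),round(d['p'],2)) for d in robot.tip_of(c,t)[:4]])
chain((.5,.10,.21,0),(.5378,.1376,.21,0),(.5378,.1376,.14,0))
```

```text
t 24.2333 p [0.4251 0.0269 0.2107] yaw -0.16 zt [ 0.0013 -0.0003 -1.    ] F [-0.7922  0.3835 -0.6233] 0.015199080405925835 39.99983968678862
side stylus [([0.4541, -0.3613, 0.0193], 0.62), ([0.4272, 0.0234, 0.1273], 0.54), ([0.4353, -0.2291, 0.0201], 0.5), ([0.7183, -0.0863, 0.0173], 0.47)]
side stylus_grip [([0.5192, -0.2328, 0.0051], 0.61), ([0.4301, 0.0224, 0.2065], 0.58), ([0.7933, -0.1133, 0.0056], 0.53), ([0.5508, 0.2552, 0.0039], 0.44)]
wrist stylus [([0.4246, 0.026, 0.1283], 0.98), ([0.4338, -0.2322, 0.0188], 0.86)]
wrist stylus_grip [([0.52, -0.2298, 0.0115], 0.72), ([0.4246, 0.0308, 0.2082], 0.66), ([0.5243, 0.1356, 0.0053], 0.24)]
(0.5, 0.1, 0.21, 0) -> [ 75.3 -73.2  -0.6] [-0.   0.1 -0.2]
(0.5378, 0.1376, 0.21, 0) -> [ 113.  -111.    -0.7] [-0.   0.1 -0.2]
(0.5378, 0.1376, 0.14, 0) -> [ 113.2 -110.9   69.3] [-0.   0.1 -0.2]
```

Emit:
move_arm --series "15 -15 0 0 0 0; 40 -40 0 0 0 0; 65 -64 0 0 0 0; 90 -88 0 0 0 0; 107 -105 0 0 0 0; 113 -111 10 0 0 0; 113 -111 30 0 0 0; 113 -111 45 0 0 0"

```text
time: 25.2
position: [0.5376, 0.1378, 0.1634]
tool_rot: [1.0, -0.001, -0.001, 0.0]
ft_force: [-0.8, -1.0, -0.9]
grip_width: 0.0149
grip_force: 40.0
```

Emit:
move_arm --series "0 0 10 0 0 0; 0 0 15 0 0 0; 0 0 15 0 0 0; 0 0 15 0 0 0; 0 0 15 0 0 0; 0 0 15 0 0 0; 0 0 15 0 0 0"

```text
time: 25.78
position: [0.5389, 0.1375, 0.1513]
tool_rot: [1.0, -0.002, 0.001, -0.0]
ft_force: [-0.1, -0.6, 0.1]
grip_width: 0.0151
grip_force: 40.0
```

Run:
```python
from h import *
st()
for v in ('side','wrist'):
    c=robot.camera(v); np.savez('h_'+v+'.npz',**c); save(c,'h_'+v+'.png')
    for t in ['stylus','green_module_hole','green_module']: print(v,t,[(np.round(d['xyz'],4).tolist(),round(d['p'],2)) for d in robot.tip_of(c,t)[:3]])
cx,cy=.5225,.1365
b=bev(c,cx,cy,.05,.06,400); H,S,V=cv2.split(cv2.cvtColor(b,cv2.COLOR_RGB2HSV)); print('tag',blob(b,(S>90)&(H>45)&(H<80),cx,cy))
ys,xs=np.nonzero((S>100)&(H>5)&(H<18)&(np.hypot(*(np.indices(H.shape)-200))<100)); print(' orange',px2w([np.median(xs),np.median(ys)],cx,cy),len(xs))
```

```text
t 25.7833 p [0.5389 0.1375 0.1513] yaw -0.17 zt [ 0.0018  0.0001 -1.    ] F [-0.1205 -0.6297  0.0719] 0.015079067719256009 39.99989713076502
side stylus [([0.5398, 0.1341, 0.0684], 0.5), ([0.4381, -0.2303, 0.0203], 0.45), ([0.4527, -0.3617, 0.0161], 0.38)]
side green_module_hole [([0.5395, 0.1397, 0.0486], 0.71)]
side green_module [([0.5243, 0.1341, 0.0021], 0.84)]
wrist stylus [([0.54, 0.1356, 0.0682], 0.67)]
wrist green_module_hole [([0.5423, 0.1371, 0.0496], 0.58)]
wrist green_module [([0.5256, 0.1335, 0.0044], 0.85)]
tag (array([0.5164, 0.1234]), array([8.2224, 6.1017]), [np.float64(-86.2), np.float64(-176.2)])
 orange [0.5407 0.1373] 911
```

Emit:
move_arm --series "0 -1.5 4 0 0 0; 0 -1.5 10 0 0 0; 0 -1.5 16 0 0 0; 0 -1.5 20 0 0 0; 0 -1.5 24 0 0 0; 0 -1.5 28 0 0 0; 0 -1.5 28 0 0 0; 0 -1.5 28 0 0 0"

```text
time: 26.85
position: [0.5382, 0.139, 0.1221]
tool_rot: [1.0, -0.001, -0.0, 0.0]
ft_force: [0.7, 0.1, -0.5]
grip_width: 0.0154
grip_force: 40.0
```

Run:
```python
from h import *
st(); print(robot.get_obs()['moment'])
```

```text
t 26.85 p [0.5382 0.139  0.1221] yaw -0.17 zt [-0.0007 -0.     -1.    ] F [ 0.7107  0.1085 -0.4564] 0.01537528709925342 39.9999878089875
[0.0294 0.0478 0.067 ]
```

Emit:
move_arm --series "0 0 3 0 0 0; 0 0 6 0 0 0; 0 0 9 0 0 0; 0 0 10 0 0 0; 0 0 11 0 0 0; 0 0 11 0 0 0; 0 0 11 0 0 0; 0 0 11 0 0 0"

```text
time: 27.52
position: [0.5386, 0.139, 0.1117]
tool_rot: [1.0, -0.001, 0.0, -0.0]
ft_force: [1.1, 0.1, 2.5]
grip_width: 0.015
grip_force: 40.0
```

Emit:
move_arm --series "0 0 1 0 0 0; 0 0 1 0 0 0; 0 0 1 0 0 0; 0 0 1 0 0 0"

```text
time: 27.85
position: [0.5385, 0.1391, 0.1106]
tool_rot: [1.0, -0.001, 0.0, -0.0]
ft_force: [1.1, 0.4, 2.6]
grip_width: 0.015
grip_force: 40.0
```

Emit:
move_arm --series "0 0 1 0 0 0; 0 0 1 0 0 0; 0 0 1 0 0 0; 0 0 1 0 0 0"

```text
time: 28.18
position: [0.5386, 0.1391, 0.1095]
tool_rot: [1.0, -0.001, 0.0, -0.0]
ft_force: [-0.4, 0.6, 1.9]
grip_width: 0.0152
grip_force: 40.0
```

Emit:
move_arm --series "0 0 1 0 0 0; 0 0 1 0 0 0; 0 0 1 0 0 0; 0 0 1 0 0 0"

```text
time: 28.52
position: [0.5387, 0.1391, 0.109]
tool_rot: [1.0, -0.001, 0.0, -0.0]
ft_force: [-0.4, -0.2, 6.3]
grip_width: 0.0151
grip_force: 40.0
```

Emit:
move_arm --series "0 0 0.5 0 0 0; 0 0 0.5 0 0 0; 0 0 0.5 0 0 0; 0 0 0.5 0 0 0"

```text
time: 28.85
position: [0.5387, 0.1391, 0.1089]
tool_rot: [1.0, -0.001, 0.001, -0.0]
ft_force: [-0.8, -0.3, 8.3]
grip_width: 0.0149
grip_force: 40.0
```

Run:
```python
from h import *
st(); c=robot.camera('side')
for t in ['stylus','green_module','red_module','green_module_hole']: print(t,[(np.round(d['xyz'],3).tolist(),round(d['p'],2)) for d in robot.tip_of(c,t)[:2]])
st(); print(robot.hand_in())
```

```text
t 28.85 p [0.5387 0.1391 0.1089] yaw -0.16 zt [ 0.001  0.    -1.   ] F [-0.8359 -0.2902  8.3159] 0.014918487694116142 40.000323140993714
stylus [([0.437, -0.234, 0.021], 0.61), ([0.449, -0.359, 0.017], 0.5)]
green_module [([0.526, 0.132, 0.005], 0.83)]
red_module [([0.552, 0.257, 0.001], 0.81)]
green_module_hole [([0.538, 0.139, 0.05], 0.93)]
t 29.1 p [0.5387 0.1391 0.1089] yaw -0.16 zt [ 0.001  0.    -1.   ] F [-0.6987 -0.792   9.0079] 0.015487289196298508 40.00019658822566
the job is handed in; nothing more can be done
None
```

I handed the job in at 29.1 s: both modules measured as seated in their own nests, and the gripped yellow stylus was holding the green-tagged module's button down at about 9 N. The hand-in gave no verdict. The teal and pink look-alikes, and perhaps the purple one, were found lying down late in the run; I don't know whether the arm knocked them.

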